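# Set a frame tube to the scribed line and clamp it with the draw latch

### The job

In the clamp jig, push the black bicycle tube along its bed from its back end until its front edge meets the red scribed line; nothing stops it there. Then hook the latch's brass claw over the brass keeper and swing the red lever fully down over centre, so that the tube is clamped on the line. Let go of everything and do not disturb the other things on the bench.

Things in the scene. Friction and masses are not known exactly. Their poses are not given: they have to be found in the camera images.
- latch_pivot (a point): Lever pivot axis of the jig, 52 mm above the bench. The jig is a fixed 220 x 220 x 10 mm aluminium plate; its centre is 10 mm from here along +x. Axes: x level, from latch to keeper, across the tube; y along the tube, the way it is pushed; z up. From here: tube axis at x 45 mm, fixed blue jaw (90 mm long, top 32 mm above bench) at x 19 to 31, lever's pedestal 22 mm wide, 40 mm high.
- scribed_line (a point): Middle of the red scribed line on the plate (90 mm long, 1.5 mm wide, square across the tube), straight under the tube's axis, 10 mm above the bench. Axes as for latch_pivot.
- tube_front (a point): Centre of the front end face of the black frame tube (28 mm diameter, 160 mm long, about 0.2 kg, two white bands). It lies loose on the plate, its axis 24 mm above the bench, between the jaws with 1 to 4 mm of play, and slides along the jig's y. Starts about 10 to 55 mm short of the line.
- tube_back (a point): Centre of the tube's back end face, the one to push on. It sticks out of the jaws; nothing stands within 60 mm behind it.
- latch_lever (a joint): Lever angle q, rad: 0 = fully down on its stop, level, pointing to the jig's -x; grows as it rises; 1.57 upright; 1.6 upper stop. Stays where left (stiff, 0.09 N m). Starts at 0.82 to 1.05. Pulling the claw forward raises it; with the claw hooked, lowering it draws the keeper in; dead centre at about 0.3 rad, below which it stays down.
- lever_end (a point): Middle of the outer end of the lever's red paddle on its upper face (up when the lever is down). 95 mm from the pivot; the paddle is 50 mm long, 24 mm wide, 10 mm thick; the steel bar nearer the pivot is 16 mm wide. Pushed on this face 70 mm from the pivot, about 2 to 6 N swings it home.
- latch_claw (a joint): Angle of the claw to the lever, rad. Angle of the claw above level = -(latch_lever + latch_claw); 1.4 to 1.75 at the start (standing up steeply; it turns along with the lever). The claw turns on a pin in the lever, 22 mm from the lever's pivot: pin at x = -22 cos(q-0.3), z = 22 sin(q-0.3) mm from latch_pivot, q = lever angle. Let go below about 0.8 rad above level it falls by its own weight (60 g).
- claw_grip (a point): Middle of the claw's brass bar, 66 mm from the pin. The bar is 14 mm wide (along the jig's y), 8 mm thick, and reaches from 41 to 101 mm from the pin; pinch it across its width. Its x axis points along the claw from pin to hook; z to the claw's upper side (this point lies 8 mm to that side of the line through the pin).
- claw_lip (a point): Lower inner edge of the claw's down-turned lip: 95 mm along the claw from the pin, 18 mm under the bar's middle. The lip is 6 mm thick, 14 mm deep below the bar. Hooked, it hangs behind the keeper (+x side) and the bar rests on the keeper's top. With the lever as it starts the lip cannot reach beyond the keeper; raise the lever to about 1.3 or more.
- keeper_top (a point): Middle of the far (+x) upper edge of the brass keeper, a post 10 mm thick in x, 14 mm wide, standing 22 mm above the sliding blue jaw (19 mm thick, 88 mm long); this edge is 54 mm above the bench. Axes are the jig's.
- keeper (a joint): How far the sprung keeper is pulled in towards the latch against its spring (m); 0 when slack; 6 N per mm; about 0.003 to 0.004 when clamped.
- jaw (a joint): How far the sliding jaw has been drawn towards the tube (m): 0.001 to 0.004 at the start, about 0.005 when it grips the tube; slides stiffly (2.5 N).
- paint_cup: Bystander, leave alone: white open paint cup, 68 mm across, 75 mm tall; origin under its middle.
- brush: Bystander, leave alone: paint brush lying, 180 mm; origin under its middle.
- spanner: Bystander, leave alone: steel spanner lying, 170 mm; origin under its middle.
- jar: Bystander, leave alone: glass jar with brass-coloured lid, 72 mm across, 85 mm tall; origin under its middle.
- bearing_cup: Bystander, leave alone: small steel ring, 44 mm across, 12 mm high, lying on the jig's plate near the corner on the lever side of the line; origin under its middle.
- file: Bystander, leave alone: hand tool with dark wooden handle, lying, 200 mm; origin under its middle.
- wood_block: Bystander, leave alone: pale wooden block, 60 x 90 x 35 mm; origin under its middle.
Not all that is in view belongs to the job. What is shaped like the part that bears tube_front but blue or orange is not meant.

How it is judged (in metres and radians):
On the way, in this order (a step that is already met when the one before it is completed fails the run):
1. the tube's front edge has been pushed to the scribed line (within 3 mm) and rests there, the lever not yet down (y of tube_front in the frame of scribed_line between -0.003 and 0.003 m and z of each of tube_front, tube_back in the frame of scribed_line below 0.018 m and value of joint latch_lever above 0.6 rad), for 0.3 s.
2. the claw's lip is hooked behind the keeper with the lever still up (x of claw_lip in the frame of keeper_top above -0.006 m and z of claw_lip in the frame of keeper_top below -0.006 m and value of joint latch_lever above 0.6 rad), for 0.2 s.
At the end, for the whole second after the job is handed in: The tube lies in its bed with its front edge within 3 mm of the scribed line; the claw is hooked behind the keeper; the lever is fully down (below 0.08 rad) and still; the keeper is drawn in against its spring by more than 2 mm, so the tube is clamped (y of tube_front in the frame of scribed_line between -0.003 and 0.003 m and z of each of tube_front, tube_back in the frame of scribed_line below 0.018 m and x of claw_lip in the frame of keeper_top above -0.006 m and z of claw_lip in the frame of keeper_top below -0.006 m and value of joint latch_lever below 0.08 rad and value of joint keeper above 0.002 m and velocity of joint latch_lever below 0.1 rad/s); the robot touches nothing.
It fails at once if another thing on the bench is shifted by more than 30 mm (distance of any of paint_cup, brush, spanner, jar, bearing_cup, file, wood_block from where it was at the start of the episode above 0.03 m).
It also fails if it takes over 58 s, if anything falls off the work surface, if the arm or the gripper's body presses on something with over 40 N, if the wrist force passes 120 N, or if a joint passes its speed limit or range.

### The arm

A 7-joint arm with a two-finger parallel gripper is mounted at the origin on the work surface. World frame = base frame: x ahead of the robot, y to its left, z up, the work surface at z = 0. Lengths are in mm, angles in rad, forces in N, time in s.
With the tool pointing down it reaches from about 400 to 750 mm from the base axis. Payload 19.5 kg.
Tool frame: the origin (TCP) lies between the finger pads; the fingertips stand ahead of it and the grasp point (between the pads) lies 8 mm behind it (robot.tip_reach is the z of the fingertips in the tool frame, in mm); z points along the fingers, y is the line along which they close (so a half turn about z gives the same grasp; the last joint's range is limited). The gripper opens to 85 mm and grips with 20 to 120 N. Pads are 22 mm wide; open, the fingers measure 114 mm over their backs; the gripper's body (76 mm by 85 mm) begins 54 mm behind the grasp point. The pads swing forward as they close: fully open they stand 13 mm farther back than shut.
Start: joints at [-1.26, 0.707, -0.028, 1.485, 0.022, 0.951, -0.075], TCP at [198.665, 539.563, 242.268] pointing down, gripper open.
Joint ranges: [-2.71, 2.71], [-0.32, 2.16], [-1.57, 1.52], [0, 2.45], [-1.46, 4.6], [0, 2.02], [-2.83, 2.83]. Speed limits (rad/s): [1.89, 1.89, 2.57, 2.57, 3.01, 3.01, 3.01].

### API

Orientations are given as a rotation vector (axis times angle).
In Python, from bench import robot, vision, close_job, models gives the robot as it stands.
- The arm moves only by the tool servo_tool, never from a script. Its argument "increments" is a list of rows, each a list of 3 entries, a list of its own where there are three numbers: the turn, a rotation vector about the world's x, y, z in degrees, then the shift along the world's x, y, z in cm, then the opening, from 0 (shut) to 1 (fully open). A call has exactly 10 rows; each row is the pose to reach, as a shift and turn from the pose commanded when the call began; what a row does not reach only later rows make up. A row lasts 1/8 s, in which the tool goes at most 62.5 mm and 10.7 degrees, less where a joint would pass 70% of its speed; a pose out of reach is approached as far as the arm can. A call with a gripper value outside its range is refused whole. The fingers move at their own pace and stop on an object; the grip force is fixed at half the most. Time passes only in rows, so rows that repeat a pose let the fingers close, or fill a call up. It gives the time, the measured TCP pose, the force, the opening and the grip force at its end, in the units of the state.
- robot.sense(): the state, without advancing time (a new reading comes with each control period).
- vision.capture(name): name is "scene" or "top" or "wrist"; returns a dict with "image" (400x640x3 uint8, red, green, blue), "vertical_fov" (degrees; the focal length in pixels is half the picture's height over the tangent of half this angle, whatever the lens; pixels are square), "cx", "cy" (the principal point, pixels), "eye" and "attitude" of the camera in the world; the wrist camera has in their place "T_tool_cam" (4x4, takes a point from camera to tool coordinates, whose origin is the TCP and whose axes are the flange's). Camera axes: x right, y down, z forward; pixel columns grow to the right and rows downward; lengths in mm; the calibration is good to about 2 mm. A picture is of the moment at which its call begins: read the wrist's pose just before it. There is no depth.
- close_job(): hands the job in; it is judged then, once.
Trained networks look in a picture, given as the dict that the camera call returned (one of the last four; its "shot" number tells which), for a name from the list of things; names that differ only in an ending like _2 or _b are one class to them, and where a whole thing is asked for, a point or a joint stands for the part that bears it (a point fixed in the world has none). Each returns a list of dicts, best first, with "score" (0 to 1); they miss things now and then, are a little off and sometimes report something else, mostly with a low value. They report only what shows in the picture. A call takes as long as a camera call. They do not tell look-alikes from the thing itself.
- models.outline_of(name, picture): "region" (400x640 bool, what is visible of it).
- models.tip_of(name, picture): "location" ([x, y, z] in mm, in world coordinates, good to about 4 mm: a listed point, or the origin of a listed thing).
The state is a dict: "t": time; "joint_pos": joint angles; "qvel": joint speeds; "joint_efforts": joint torques, N m; "ee_pos": TCP position; "eef_rot": TCP orientation; "contact_force": force on the tool from outside, world axes, zero at the start; "moment": the same for the moment, N m; "finger_gap": finger opening in mm; "gripper_force": force on a finger pad.
Only numpy, scipy, OpenCV 4.12 (cv2) and the standard library are available. Lean on these libraries where they do the work, as an engineer would, in place of code of your own. Each camera call takes 0.05 s, during which the arm holds its last target. There are 200 camera calls.

## Working session

There is one attempt and no reset: what is moved stays moved. The work goes in short steps, Python scripts to look and compute and a tool call to move; the robot and the scene stay as the last step left them, time stands still between calls to the robot, and variables do not carry over. Pictures are saved under pics/ and viewed, at most 10 in all, crops included, and the job is handed in when it is done.

Besides the shell and the picture viewer there is one more tool, called after "Request:" as name(argument=value, ...), one argument or row to a line, values as JSON. servo_tool: Moves the arm, as the interface text tells. Its arguments: {"type":"object","properties":{"increments":{"type":"array"}},"required":["increments"]}

```bash
mkdir -p pics; ls; cat > h.py <<'E'
from bench import robot, vision, close_job, models
import numpy as np, cv2
from scipy.spatial.transform import Rotation as R
def save(p,n): cv2.imwrite('pics/'+n+'.png',p['image'][:,:,::-1])
E
python3 - <<'E'
from h import *
s=robot.sense(); print(s['t'],s['ee_pos'],s['eef_rot'],robot.tip_reach,s['finger_gap'])
for c in ('scene','top'):
    p=vision.capture(c); save(p,c+'0'); print(c,p['eye'],p['attitude'],p['vertical_fov'],p['cx'],p['cy'])
    for n in 'latch_pivot scribed_line tube_front tube_back lever_end claw_grip claw_lip keeper_top bearing_cup paint_cup jar wood_block file brush spanner'.split():
        print(n,[(np.round(d['location'],1).tolist(),round(d['score'],2)) for d in models.tip_of(n,p)[:3]])
E
```

```text
pics
0.0 [198.61101796 539.36399439 241.84690659] [-5.51271417e-01 -3.09272420e+00  1.59290192e-03] 11.0 85.7632802980274
scene [ 960.36008159  635.01735257 1274.13226051] [-0.90340826 -2.73388819  0.74637686] 42.07546571399273 322.88674674437334 193.47354394901276
latch_pivot [([536.0, 28.4, 52.0], 0.62), ([614.0, 20.1, 57.7], 0.42)]
scribed_line [([592.1, 92.0, 10.9], 0.76), ([708.8, 191.8, 0.9], 0.19)]
tube_front [([424.9, -421.0, 13.0], 0.89), ([591.6, 48.5, 22.4], 0.78), ([841.5, -197.5, 12.6], 0.7)]
tube_back [([459.2, -266.0, 11.7], 0.92), ([228.0, -312.8, 15.1], 0.89), ([767.9, -57.6, 16.1], 0.85)]
lever_end [([482.5, 45.1, 126.7], 0.86)]
claw_grip [([635.6, -349.6, -0.4], 0.72), ([504.5, 39.5, 132.7], 0.69)]
claw_lip [([522.1, 34.9, 160.9], 0.53)]
keeper_top [([391.1, 352.5, 0.8], 0.48)]
bearing_cup [([489.6, 112.0, 11.5], 0.58), ([419.1, -132.8, -1.4], 0.28)]
paint_cup [([517.8, 221.2, -6.6], 0.95)]
jar [([390.9, 349.8, -2.5], 0.59)]
wood_block [([635.7, -347.1, 2.2], 0.86)]
file [([391.6, 467.8, -3.8], 0.82), ([616.4, 21.4, 55.8], 0.41)]
brush [([707.1, 192.9, 0.8], 0.61)]
[... 267 characters left out ...]
be_front [([845.2, -197.7, 16.2], 0.91), ([280.0, -164.4, 16.5], 0.87), ([589.1, 53.6, 22.0], 0.64)]
tube_back [([558.0, -102.6, 22.9], 0.97), ([467.7, -262.3, 12.4], 0.75), ([766.0, -52.0, 14.6], 0.74)]
lever_end []
claw_grip [([510.1, 34.3, 132.9], 0.61)]
claw_lip [([525.0, 36.2, 157.6], 0.44)]
keeper_top [([614.5, 17.3, 59.0], 0.43)]
bearing_cup [([491.0, 112.8, 9.3], 0.39)]
paint_cup [([520.7, 224.3, -0.4], 0.57)]
jar [([393.9, 346.8, -4.8], 0.87)]
wood_block [([639.2, -347.9, -2.7], 0.71), ([482.6, 46.1, 131.5], 0.65)]
file [([386.1, 463.9, 1.1], 0.68)]
brush [([704.1, 191.2, -1.5], 0.91), ([519.4, 223.9, -1.3], 0.73)]
spanner [([421.1, -129.3, -0.7], 0.53), ([586.9, 52.2, 20.2], 0.25)]
```

```bash
python3 - <<'E'
from h import *
a=cv2.imread('pics/scene0.png');b=cv2.imread('pics/top0.png')
cv2.imwrite('pics/both0.png',np.vstack([cv2.resize(a,(480,300)),cv2.resize(b,(480,300))]))
# crop around jig
def proj(p,X):
    Rm=R.from_rotvec(p['attitude']).as_matrix(); c=Rm.T@(np.array(X)-p['eye']); f=200/np.tan(np.radians(p['vertical_fov']/2))
    return [p['cx']+f*c[0]/c[2],p['cy']+f*c[1]/c[2]]
ims=[]
for n,i in (('scene',a),('top',b)):
    p=vision.capture(n); u,v=map(int,proj(p,[560,30,30])); print(u,v, i.shape)
    c=i[max(0,v-75):v+75,max(0,u-100):u+100]; print(max(0,u-100),max(0,v-75)); ims.append(cv2.resize(c,(800,600) if 0 else (400*c.shape[1]//100,300*c.shape[0]//75),interpolation=cv2.INTER_CUBIC))
for k,i in enumerate(ims): print(i.shape); cv2.imwrite(f'pics/crop{k}.png',i)
E
```

```text
308 196 (400, 640, 3)
208 121
330 191 (400, 640, 3)
230 116
(600, 800, 3)
(600, 800, 3)
```

View pics/both0.png

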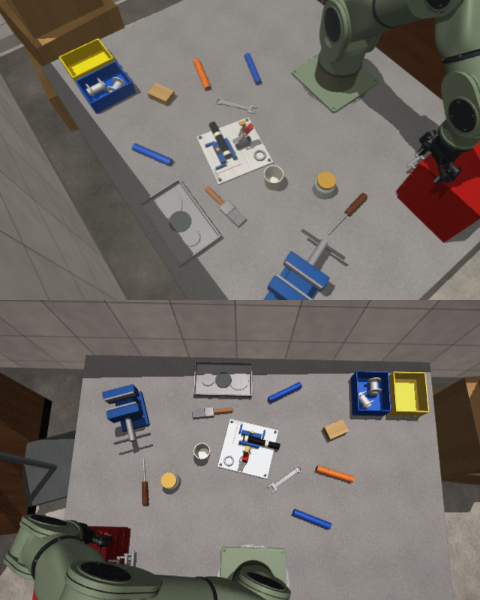

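View pics/crop0.png

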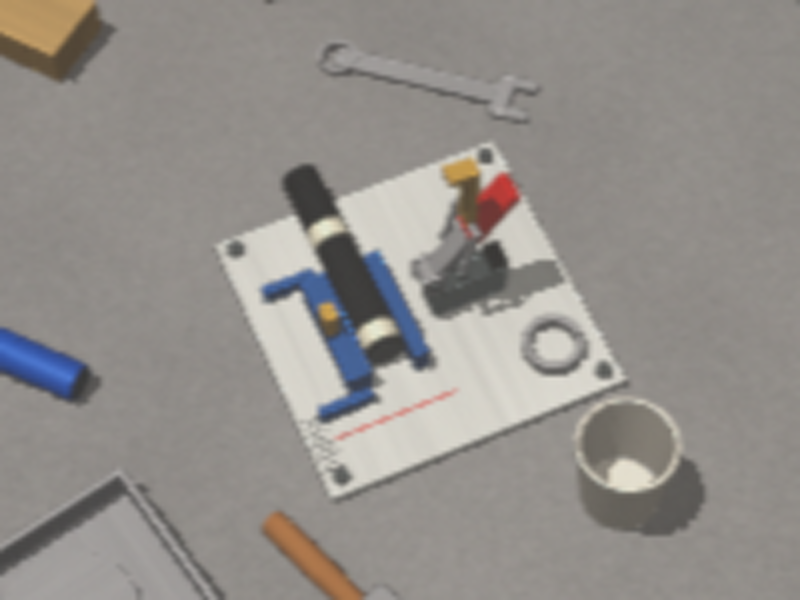

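View pics/crop1.png

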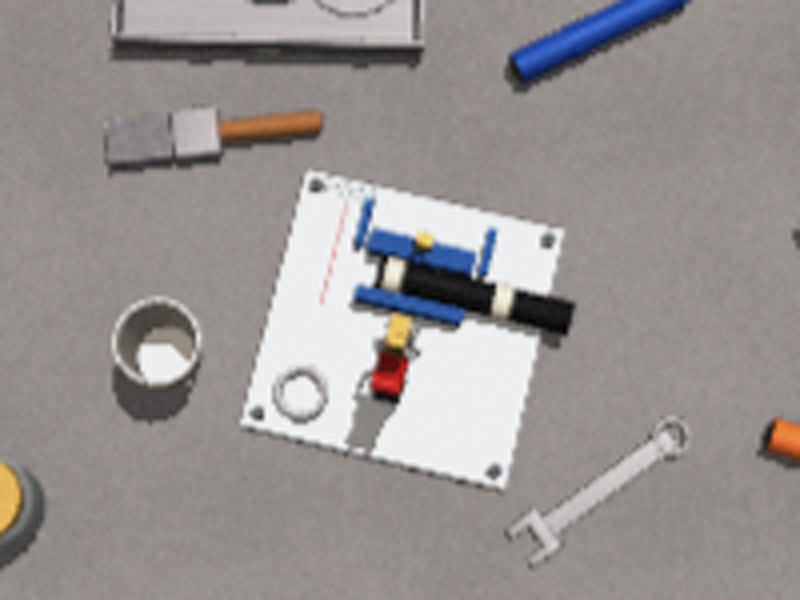

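```bash
cat >> h.py <<'E'
def ray(p,uv,z,pose=None):
    f=200/np.tan(np.radians(p['vertical_fov']/2))
    if 'eye' in p: Rm=R.from_rotvec(p['attitude']).as_matrix(); e=np.array(p['eye'])
    else:
        T=np.eye(4);T[:3,:3]=R.from_rotvec(pose[1]).as_matrix();T[:3,3]=pose[0];T=T@p['T_tool_cam'];Rm=T[:3,:3];e=T[:3,3]
    d=Rm@np.array([(uv[0]-p['cx'])/f,(uv[1]-p['cy'])/f,1]); return e+d*(z-e[2])/d[2]
def proj(p,X,pose=None):
    f=200/np.tan(np.radians(p['vertical_fov']/2))
    if 'eye' in p: Rm=R.from_rotvec(p['attitude']).as_matrix(); e=np.array(p['eye'])
    else:
        T=np.eye(4);T[:3,:3]=R.from_rotvec(pose[1]).as_matrix();T[:3,3]=pose[0];T=T@p['T_tool_cam'];Rm=T[:3,:3];e=T[:3,3]
    c=Rm.T@(np.array(X)-e); return np.array([p['cx']+f*c[0]/c[2],p['cy']+f*c[1]/c[2]])
E
python3 - <<'E'
from h import *
S=dict(cor=[(215,243),(493,142),(628,380),(333,497)],hol=[(236,248),(486,156),(603,370),(341,475)],line=[(336,437),(457,391)])
T=dict(cor=[(565,230),(506,488),(242,428),(308,172)],hol=[(547,240),(493,470),(257,412),(317,185)],line=[(347,203),(321,304)])
for n,D,o in (('scene',S,(208,121)),('top',T,(230,116))):
    p=vision.capture(n)
    for k in D:
        P=np.array([ray(p,(u/4+o[0],v/4+o[1]),10)[:2] for u,v in D[k]])
        print(n,k,P.round(1).tolist(),P.mean(0).round(1))
        if k=='line': d=P[0]-P[1];print(np.degrees(np.arctan2(d[1],d[0])),np.linalg.norm(d))
        else:
            d=(P[3]-P[0])+(P[2]-P[1]);e=P[0]+P[3]-P[1]-P[2]; print('y dir',np.degrees(np.arctan2(d[1],d[0]))-90,'x dir',np.degrees(np.arctan2(e[1],e[0])),np.linalg.norm(d)/2,np.linalg.norm(e)/2)
E
```

```text
scene cor [[630.9, -98.7], [418.4, -50.2], [463.4, 163.6], [677.0, 115.2]] [547.4  32.4]
y dir -12.024113357589655 x dir -12.80662623602993 218.66925219248415 218.50158675320856
scene hol [[621.2, -86.3], [430.0, -43.4], [472.4, 147.2], [663.4, 105.1]] [546.7  30.7]
y dir -12.490397455195364 x dir -12.540540647593206 195.60600022590333 195.79851401386512
scene line [[649.9, 79.8], [563.1, 100.3]] [606.5  90.1]
-13.321877198839063 89.21506371171036
top cor [[628.4, -101.7], [414.9, -54.9], [457.8, 157.8], [672.8, 111.4]] [543.5  28.2]
y dir -11.5917270152801 x dir -12.2833250434392 217.30501997258582 219.21888514369562
top hol [[619.5, -86.9], [429.0, -44.3], [471.1, 146.3], [661.8, 103.6]] [545.4  29.6]
y dir -12.47647172240191 x dir -12.602882568637451 195.14232664030067 195.2910080644568
top line [[647.0, 78.3], [561.3, 97.3]] [604.1  87.8]
-12.473465680999741 87.78915075446344
```

Request:
servo_tool(
  increments=[
    [[0,0,2],[4,-3,1],0.5],
    [[0,0,4],[9,-8,2],0],
    [[0,0,6],[13,-13,2],0],
    [[0,0,7.7],[18,-19,2],0],
    [[0,0,7.7],[22,-24,2],0],
    [[0,0,7.7],[25,-30,2],0],
    [[0,0,7.7],[28,-35,2],0],
    [[0,0,7.7],[30,-41,2],0],
    [[0,0,7.7],[32,-47,2],0],
    [[0,0,7.7],[33,-52,2],0],
  ],
)

```text
t: 3.05
ee_pos: [525.1, 33.8, 262.3]
eef_rot: [0.342, 3.123, 0.0]
contact_force: [0.7, 0.3, 0.7]
finger_gap: 0.0
gripper_force: 0.0
```

```bash
python3 - <<'E'
from h import *
s=robot.sense(); print(s['t'],s['ee_pos'],s['eef_rot'],s['finger_gap'])
p=vision.capture('wrist'); save(p,'w1'); print(p['T_tool_cam'].round(3),p['vertical_fov'],p['cx'],p['cy'])
for n in 'latch_pivot scribed_line tube_front tube_back keeper_top lever_end claw_lip bearing_cup'.split():
    print(n,[(np.round(d['location'],1).tolist(),round(d['score'],2)) for d in models.tip_of(n,p)[:2]])
E
```

```text
3.05 [525.10799414  33.76126974 262.30038808] [3.42364296e-01 3.12252077e+00 1.22141875e-04] 0.04120527120102005
[[ 0.00000e+00 -9.58000e-01 -2.86000e-01  7.26220e+01]
 [ 1.00000e+00  0.00000e+00  1.00000e-03 -1.31000e-01]
 [-1.00000e-03 -2.86000e-01  9.58000e-01 -1.31095e+02]
 [ 0.00000e+00  0.00000e+00  0.00000e+00  1.00000e+00]] 60.23597371360241 323.2902745802767 193.54740547071128
latch_pivot [([534.8, 32.5, 53.4], 0.72)]
scribed_line [([592.6, 95.7, 5.4], 0.72)]
tube_front [([589.8, 54.0, 27.7], 0.56)]
tube_back [([552.4, -108.7, 26.8], 0.88), ([469.8, -261.1, 10.4], 0.7)]
keeper_top [([612.2, 20.0, 53.4], 0.64), ([585.0, 52.9, 28.8], 0.31)]
lever_end [([478.4, 46.1, 130.0], 0.95)]
claw_lip [([524.0, 34.7, 156.5], 0.69), ([552.7, -104.2, 21.4], 0.36)]
bearing_cup [([488.9, 116.1, 8.2], 0.82)]
```

View pics/w1.png

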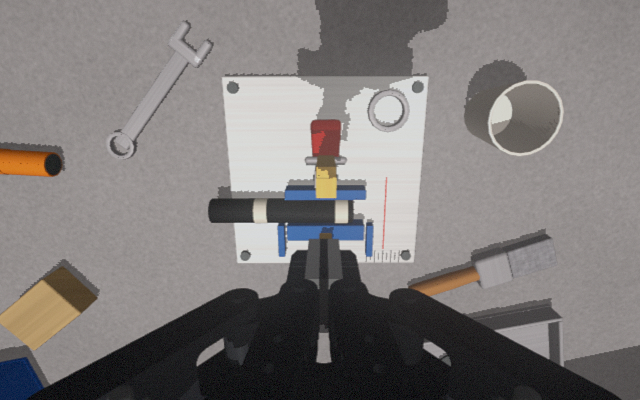

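```bash
python3 - <<'E'
from h import *
im=cv2.imread('pics/w1.png').astype(float); s=robot.sense(); pose=(s['ee_pos'],s['eef_rot'])
p=vision.capture('wrist'); save(p,'w1b')
H=np.array([ray(p,u,10,pose)[:2] for u in [(233,88),(418,88),(405.5,256),(245.5,256)]])
c=H.mean(0); d=H[1]+H[2]-H[0]-H[3]; yaw=np.degrees(np.arctan2(d[1],d[0]))-90; print('centre',c,'yaw',yaw,np.linalg.norm(d)/2)
a=np.radians(-12.5);ex=np.array([np.cos(a),np.sin(a)]);ey=np.array([-ex[1],ex[0]]); pv=c-10*ex; print('pivot',pv)
J=lambda X:((X[:2]-pv)@ex,(X[:2]-pv)@ey)
g=im.mean(2)
print('front',g[205:216,346:362].mean(0).round(),'back',g[205:216,200:216].mean(0).round())
r=im[:,:,2]-im[:,:,1]; 
for v in (190,211,235): print(v,r[v-3:v+4,378:394].mean(0).round())
for u,v,z in [(354,211,38),(208.5,211,38),(385.5,190,10),(385.3,211,10),(385,235,10),(386.5,178,10),(384,250,10),(325,222,38),(326,234,54)]: print(u,v,z,np.round(J(ray(p,(u,v),z,pose)),1))
print(J(np.array([525.1,33.8])))
E
```

```text
centre [547.83622158  34.60950009] yaw -12.4100753350464 196.54181589408833
pivot [538.07326151  36.77389623]
front [202. 191. 110.  67.  67.  67.  74. 131. 193. 202. 201. 199. 194. 194.
 194. 196.] back [149. 152. 152. 151. 149. 148. 151. 142.  83.  49.  45.  48.  47.  49.
  49.  48.]
190 [ 2.  1.  2.  2.  1.  1. 11. 69. 53.  2.  1.  2.  2.  2.  2.  2.]
211 [ 3.  3.  4.  4.  3. 13. 73. 50.  4.  2.  4.  4.  3.  4.  4.  4.]
235 [ 4.  4.  3.  3. 15. 74. 34.  3.  3.  4.  4.  3.  4.  4.  3.  3.]
354 211 38 [40.1 31. ]
208.5 211 38 [  40.3 -127.9]
385.5 190 10 [24.2 69.5]
385.3 211 10 [49.9 70.6]
385 235 10 [80.6 71.9]
386.5 178 10 [ 9.9 69.8]
384 250 10 [100.4  71.7]
325 222 38 [53.  -0.6]
326 234 54 [60.4  0.4]
(np.float64(-12.022074460716876), np.float64(-5.711330726483221))
```

Request:
servo_tool(
  increments=[
    [[0,0,0],[0.5,-5,0],0],
    [[0,0,0],[1,-10,0],0],
    [[0,0,0],[1.5,-15,-2],0],
    [[0,0,0],[1.7,-17.5,-7],0],
    [[0,0,0],[1.7,-17.5,-12.5],0],
    [[0,0,0],[1.7,-17.5,-17],0],
    [[0,0,0],[1.7,-17.5,-21],0],
    [[0,0,0],[1.7,-17.5,-23.5],0],
    [[0,0,0],[1.7,-17.5,-23.5],0],
    [[0,0,0],[1.7,-17.5,-23.5],0],
  ],
)

```text
t: 4.8
ee_pos: [542.1, -139.1, 28.3]
eef_rot: [0.342, 3.122, -0.0]
contact_force: [-0.5, -0.1, 1.0]
finger_gap: 0.3
gripper_force: 0.0
```

```bash
cat >> h.py <<'E'
a_=np.radians(-12.45);EX=np.array([np.cos(a_),np.sin(a_)]);EY=np.array([-EX[1],EX[0]]);PV=np.array([537.3,34.8])
def J(X): return np.array([(X[:2]-PV)@EX,(X[:2]-PV)@EY])
def st():
    s=robot.sense(); print('t',s['t'],'ee',s['ee_pos'].round(1) if hasattr(s['ee_pos'],'round') else s['ee_pos'],'jig',J(np.array(s['ee_pos'])).round(1),'F',np.round(s['contact_force'],1)); return (s['ee_pos'],s['eef_rot'])
E
python3 - <<'E'
from h import *
st()
p=vision.capture('scene'); u,v=map(int,proj(p,[560,20,20])); save(p,'s2')
cv2.imwrite('pics/s2c.png',cv2.resize(p['image'][v-70:v+70,u-90:u+90,::-1],(720,560),interpolation=cv2.INTER_CUBIC)); print(u-90,v-70)
E
```

```text
t 4.8 ee [ 542.1 -139.1   28.3] jig [  42.2 -168.8] F [-0.5 -0.1  1. ]
216 126
```

View pics/s2c.png

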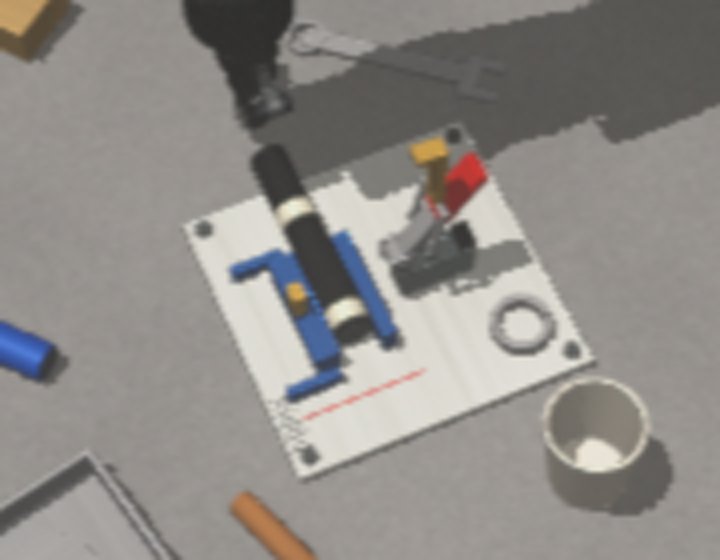

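Request:
servo_tool(
  increments=[
    [[0,0,0],[0.3,0.5,0],0],
    [[0,0,0],[0.5,1.1,0],0],
    [[0,0,0],[0.7,1.7,0],0],
    [[0,0,0],[0.8,2.3,0],0],
    [[0,0,0],[0.95,2.8,0],0],
    [[0,0,0],[1.05,3.3,0],0],
    [[0,0,0],[1.15,3.7,0],0],
    [[0,0,0],[1.2,4.0,0],0],
    [[0,0,0],[1.26,4.33,0],0],
    [[0,0,0],[1.26,4.33,0],0],
  ],
)

```text
t: 6.1
ee_pos: [554.2, -95.5, 27.3]
eef_rot: [0.342, 3.123, 0.0]
contact_force: [0.0, -0.7, 0.1]
finger_gap: 0.2
gripper_force: 0.0
```

```bash
cat > m.py <<'E'
from h import *
pose=st(); import sys
p=vision.capture('scene')
for n in ('tube_front','tube_back','scribed_line'):
    for d in models.tip_of(n,p)[:4]:
        j=J(np.array(d['location']))
        if abs(j[0]-45)<25 and abs(j[1])<200: print(n,j.round(1),round(d['location'][2]))
q=vision.capture('wrist'); save(q,sys.argv[1])
# scene: rectified jig view at z=38 for tube top line, z=10 for line
def prof(x,z,y0,y1,w=2):
    ys=np.arange(y0,y1,.5); out=[]
    for y in ys:
        vals=[]
        for xx in np.arange(x-w,x+w+.1,1.):
            X=np.r_[PV+xx*EX+y*EY,z]; u=proj(p,X); vals.append(cv2.getRectSubPix(p['image'],(1,1),(float(u[0]),float(u[1])))[0,0])
        out.append(np.mean(vals,0))
    return ys,np.array(out)
ys,o=prof(20,10,60,80); r=o[:,0]-o[:,1]; r=np.clip(r-8,0,None); print('line x20',(r@ys/r.sum()).round(2))
ys,o=prof(75,10,60,80); r=o[:,0]-o[:,1]; r=np.clip(r-8,0,None); print('line x75',(r@ys/r.sum()).round(2))
ys,o=prof(45,38,0,90); g=o.mean(1); print('tube top grey',[(y,int(v)) for y,v in zip(ys[::4],g[::4])])
E
python3 m.py w2
```

```text
t 6.1 ee [554.2 -95.5  27.3] jig [  44.6 -123.6] F [ 0.  -0.7  0.1]
tube_front [49.8 47.2] 20
tube_back [  50. -112.] 24
scribed_line [42.3 69.2] 8
scribed_line [46.2 49.7] 22
line x20 67.13
line x75 67.65
tube top grey [(np.float64(0.0), 61), (np.float64(2.0), 61), (np.float64(4.0), 61), (np.float64(6.0), 61), (np.float64(8.0), 61), (np.float64(10.0), 61), (np.float64(12.0), 62), (np.float64(14.0), 61), (np.float64(16.0), 61), (np.float64(18.0), 61), (np.float64(20.0), 62), (np.float64(22.0), 62), (np.float64(24.0), 63), (np.float64(26.0), 76), (np.float64(28.0), 106), (np.float64(30.0), 164), (np.float64(32.0), 206), (np.float64(34.0), 217), (np.float64(36.0), 219), (np.float64(38.0), 218), (np.float64(40.0), 214), (np.float64(42.0), 192), (np.float64(44.0), 138), (np.float64(46.0), 92), (np.float64(48.0), 67), (np.float64(50.0), 64), (np.float64(52.0), 66), (np.float64(54.0), 66), (np.float64(56.0), 66), (np.float64(58.0), 68), (np.float64(60.0), 78), (np.float64(62.0), 99), (np.float64(64.0), 128), (np.float64(66.0), 166), (np.float64(68.0), 205), (np.float64(70.0), 215), (np.float64(72.0), 217), (np.float64(74.0), 217), (np.float64(76.0), 214), (np.float64(78.0), 206), (np.float64(80.0), 187), (np.float64(82.0), 186), (np.float64(84.0), 207), (np.float64(86.0), 215), (np.float64(88.0), 217)]
```

```bash
python3 - <<'E'
from h import *
p=vision.capture('scene'); save(p,'s3'); 
def prof(im,x,z,y0,y1):
    ys=np.arange(y0,y1,.25); return ys,np.array([np.mean([cv2.getRectSubPix(im,(1,1),tuple(map(float,proj(p,np.r_[PV+xx*EX+y*EY,z]))))[0,0] for xx in (x-2,x-1,x,x+1,x+2)]) for y in ys])
A=cv2.imread('pics/scene0.png');B=cv2.imread('pics/s3.png')
def edges(im,a,b):
    ys,g=prof(im,45,38,a,b); i=np.where(np.diff((g>140).astype(int)))[0]; return ys[i]
print('before',edges(A,-120,50),'after',edges(B,-100,66))
E
```

```text
before [-81.75 -67.75   7.75  22.5   44.  ] after [-60.75 -46.25  29.    43.75  64.5 ]
```

View pics/w2.png

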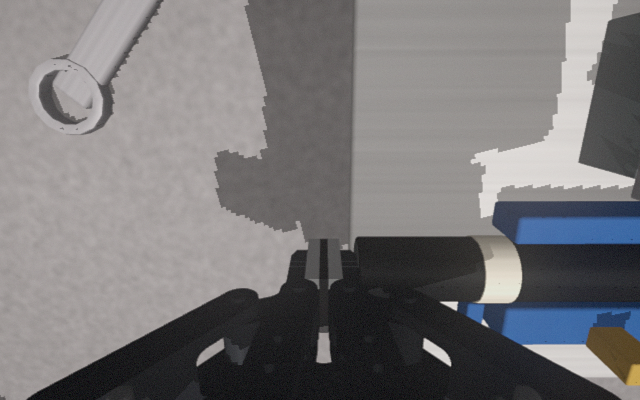

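Request:
servo_tool(
  increments=[
    [[0,0,0],[0.08,0.35,0],0],
    [[0,0,0],[0.16,0.7,0],0],
    [[0,0,0],[0.22,1.0,0],0],
    [[0,0,0],[0.28,1.25,0],0],
    [[0,0,0],[0.32,1.45,0],0],
    [[0,0,0],[0.35,1.6,0],0],
    [[0,0,0],[0.38,1.71,0],0],
    [[0,0,0],[0.38,1.71,0],0],
    [[0,0,0],[0.38,1.71,0],0],
    [[0,0,0],[0.38,1.71,0],0],
  ],
)

```text
t: 7.65
ee_pos: [558.0, -78.8, 27.3]
eef_rot: [0.342, 3.123, 0.0]
contact_force: [-0.1, 1.0, 0.3]
finger_gap: -0.2
gripper_force: 0.0
```

```bash
python3 - <<'E'
from h import *
st()
p=vision.capture('scene'); save(p,'s4'); 
def prof(im,x,z,y0,y1):
    ys=np.arange(y0,y1,.25); return ys,np.array([np.mean([cv2.getRectSubPix(im,(1,1),tuple(map(float,proj(p,np.r_[PV+xx*EX+y*EY,z]))))[0,0] for xx in (x-2,x-1,x,x+1,x+2)]) for y in ys])
A=cv2.imread('pics/scene0.png');B=cv2.imread('pics/s4.png')
def edges(im,a,b):
    ys,g=prof(im,45,38,a,b); i=np.where(np.diff((g>140).astype(int)))[0]; return ys[i]
print('before',edges(A,-120,50),'after',edges(B,-100,90))
u,v=map(int,proj(p,np.r_[PV+45*EX+65*EY,20])); cv2.imwrite('pics/s4c.png',cv2.resize(p['image'][v-25:v+25,u-35:u+35,::-1],(700,500),interpolation=cv2.INTER_CUBIC)); print(u-35,v-25, [ (k,proj(p,np.r_[PV+45*EX+k[0]*EY,k[1]]).round(1)) for k in ((67.4,10),(67.4,24),(67.4,38))])
E
```

```text
t 7.65 ee [558.  -78.8  27.3] jig [  44.7 -106.4] F [-0.1  1.   0.3]
before [-81.75 -67.75   7.75  22.5   44.  ] after [-44.   -29.25  46.    61.    81.75]
275 195 [((67.4, 10), array([310.6, 222.6])), ((67.4, 24), array([310.5, 220.2])), ((67.4, 38), array([310.4, 217.8]))]
```

View pics/s4c.png

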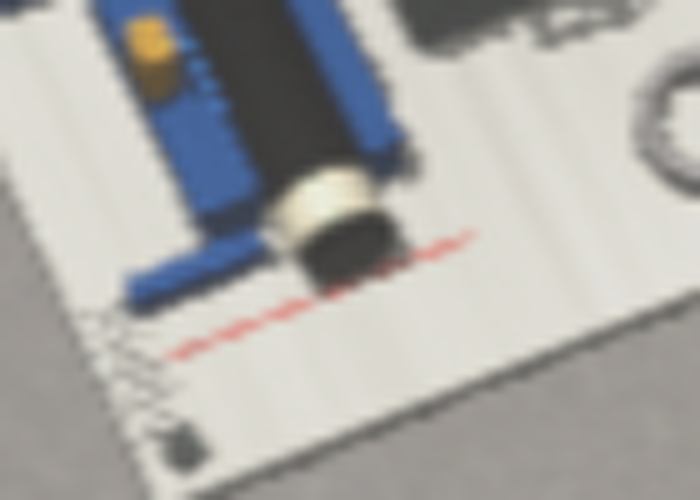

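Request:
servo_tool(
  increments=[
    [[0,0,0],[0.01,0.05,0],0],
    [[0,0,0],[0.02,0.1,0],0],
    [[0,0,0],[0.02,0.1,0],0],
    [[0,0,0],[0.02,0.1,0],0],
    [[0,0,0],[-0.4,-1.8,0],0],
    [[0,0,0],[-0.6,-2.9,4],0],
    [[0,0,0],[-0.6,-2.9,10],0],
    [[0,0,0],[-0.6,-2.9,15],0],
    [[0,0,0],[-0.6,-0.5,20],0],
    [[0,0,0],[-0.6,3,23.5],0],
  ],
)

```text
t: 8.95
ee_pos: [551.8, -50.2, 264.5]
eef_rot: [0.346, 3.121, -0.001]
contact_force: [0.6, 0.8, 0.1]
finger_gap: -0.2
gripper_force: 0.0
```

Request:
servo_tool(
  increments=[
    [[0,0,0],[-1,4,0],0],
    [[0,0,0],[-3,8,0],0],
    [[0,0,0],[-5,12,0],0],
    [[0,0,0],[-5,12,0],0],
    [[0,0,0],[-5,12,0],0],
    [[0,0,0],[-5,12,0],0],
    [[0,0,0],[-5,12,0],0],
    [[0,0,0],[-5,12,0],0],
    [[0,0,0],[-5,12,0],0],
    [[0,0,0],[-5,12,0],0],
  ],
)

```text
t: 10.2
ee_pos: [502.0, 71.1, 262.2]
eef_rot: [-0.342, -3.123, 0.0]
contact_force: [0.0, -0.5, 0.2]
finger_gap: -0.2
gripper_force: 0.0
```

```bash
python3 - <<'E'
from h import *
pose=st()
p=vision.capture('wrist'); save(p,'w5'); im=p['image']
c=proj(p,np.r_[PV+45*EX+60*EY,20],pose); u,v=map(int,c); print(u,v)
cv2.imwrite('pics/w5c.png',cv2.resize(im[max(0,v-60):v+60,u-80:u+80,::-1],(800,600),interpolation=cv2.INTER_CUBIC)); print(u-80,v-60)
for n in 'latch_pivot keeper_top lever_end claw_lip claw_grip tube_front scribed_line'.split():
    print(n,[(J(np.array(d['location'])).round(1),round(d['location'][2]),round(d['score'],2)) for d in models.tip_of(n,p)[:2]])
E
```

```text
t 10.2 ee [502.   71.1 262.2] jig [-42.3  27.8] F [ 0.  -0.5  0.2]
350 233
270 173
latch_pivot [(array([-5. , -4.6]), 53, 0.86), (array([ 175.4, -354.7]), -2, 0.46)]
keeper_top []
lever_end [(array([-55.4,  -3. ]), 128, 0.69)]
claw_lip [(array([-13. ,  -0.5]), 157, 0.66)]
claw_grip [(array([-30.8,   1.1]), 128, 0.64), (array([129.4, 186.6]), 5, 0.61)]
tube_front [(array([43.5, 67.4]), 28, 0.68)]
scribed_line [(array([40.1, 68.5]), 10, 0.85), (array([ 45.2, -91.3]), 22, 0.49)]
```

View pics/w5c.png

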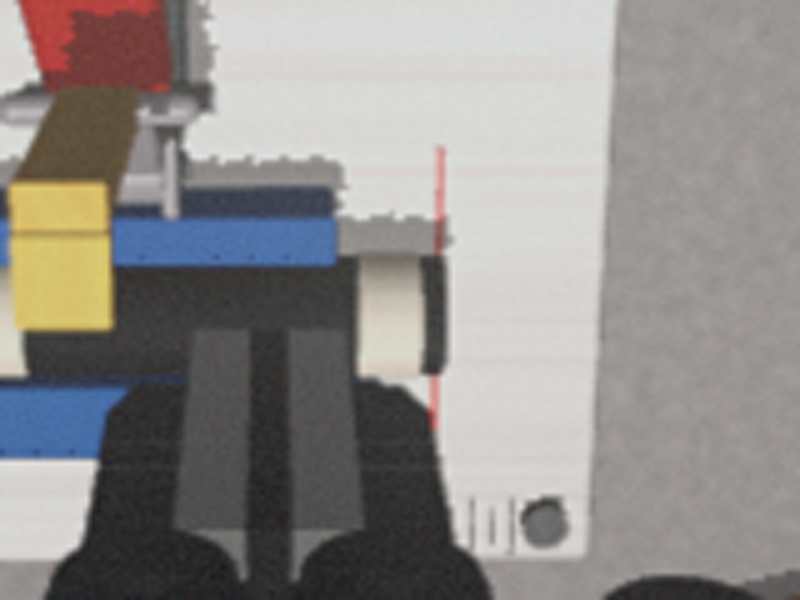

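```bash
python3 - <<'E'
from h import *
pose=st()
p=vision.capture('wrist'); im=p['image'].astype(float)
for v in (229,232,235,238,241):
    g=im[v-1:v+2,350:366].mean((0,2)); i=np.where(np.diff((g>130).astype(int))==1)[0][-1]; e=350+i+(130-g[i])/(g[i+1]-g[i])
    print(v,round(e,2),[ (z,J(ray(p,(e,v),z,pose)).round(2)) for z in (38,34,24)])
for v in (206,213,256):
    r=im[v-2:v+3,350:364,0].mean(0)-im[v-2:v+3,350:364,1].mean(0); r=np.clip(r-8,0,None); e=(r@np.arange(350,364))/r.sum(); print('line',v,round(e,2),J(ray(p,(e,v),10,pose)).round(2))
E
```

```text
t 10.6 ee [501.9  71.2 262.3] jig [-42.4  27.9] F [ 0.7 -0.6  0.2]
229 358.72 [(38, array([32.25, 67.35])), (34, array([33.91, 67.79])), (24, array([38.05, 68.9 ]))]
232 358.79 [(38, array([35.84, 67.53])), (34, array([37.54, 67.97])), (24, array([41.79, 69.09]))]
235 358.78 [(38, array([39.46, 67.62])), (34, array([41.2 , 68.07])), (24, array([45.54, 69.19]))]
238 358.77 [(38, array([43.09, 67.71])), (34, array([44.87, 68.16])), (24, array([49.32, 69.28]))]
241 358.76 [(38, array([46.75, 67.81])), (34, array([48.57, 68.26])), (24, array([53.12, 69.38]))]
line 206 357.64 [14.79 68.36]
line 213 357.49 [23.51 68.42]
line 256 356.26 [79.52 68.47]
```

Request:
servo_tool(
  increments=[
    [[0,0,0],[-3,-1,0],0],
    [[0,0,0],[-5.1,-1.7,0],0],
    [[0,0,0],[-5.1,-1.7,-4],0],
    [[0,0,0],[-5.1,-1.7,-9],0],
    [[0,0,0],[-5.1,-1.7,-13.7],0],
    [[0,0,0],[-5.1,-1.7,-13.7],0],
    [[0,0,0],[-5.1,-1.7,-13.7],0],
    [[0,0,0],[-4.6,-1.8,-13.7],0],
    [[0,0,0],[-4.1,-1.9,-13.7],0],
    [[0,0,0],[-4.1,-1.9,-13.7],0],
  ],
)

```text
t: 11.9
ee_pos: [461.5, 52.0, 125.7]
eef_rot: [0.343, 3.122, 0.0]
contact_force: [0.3, 1.0, -0.1]
finger_gap: -0.5
gripper_force: 0.0
```

```bash
cat > k.py <<'E'
from h import *
import sys
pose=st()
for cam in ('scene','top','wrist'):
    p=vision.capture(cam); save(p,sys.argv[1]+cam)
    for n in 'lever_end claw_lip claw_grip keeper_top'.split():
        print(cam,n,[(J(np.array(d['location'])).round(1).tolist(),round(d['location'][2]),round(d['score'],2)) for d in models.tip_of(n,p)[:3] if abs(J(np.array(d['location']))).max()<110])
E
python3 k.py a
```

```text
t 11.9 ee [461.5  52.  125.7] jig [-77.7   0.5] F [ 0.3  1.  -0.1]
scene lever_end [([-56.4, -2.9], 125, 0.9)]
scene claw_lip [([-12.6, -1.8], 163, 0.67)]
scene claw_grip [([-29.4, 1.1], 132, 0.64)]
scene keeper_top [([80.0, 0.3], 58, 0.5), ([-33.1, -2.1], 133, 0.31)]
top lever_end []
top claw_lip []
top claw_grip []
top keeper_top []
wrist lever_end []
wrist claw_lip []
wrist claw_grip [([-28.6, -0.7], 131, 0.77)]
wrist keeper_top []
```

Request:
servo_tool(
  increments=[
    [[0,0,0],[0.8,-0.18,0],0],
    [[0,0,0],[1.6,-0.35,0],0],
    [[0,0,0],[2.4,-0.53,0],0],
    [[0,0,0],[3.2,-0.7,0],0],
    [[0,0,0],[3.9,-0.86,0],0],
    [[0,0,0],[4.5,-1.0,0],0],
    [[0,0,0],[5.0,-1.1,0],0],
    [[0,0,0],[5.4,-1.2,0],0],
    [[0,0,0],[5.4,-1.2,0],0],
    [[0,0,0],[5.4,-1.2,0],0],
  ],
)

```text
t: 13.9
ee_pos: [514.9, 40.2, 125.3]
eef_rot: [0.342, 3.123, -0.0]
contact_force: [-0.1, -1.0, 0.1]
finger_gap: -0.1
gripper_force: 0.0
```

```bash
python3 k.py b; python3 - <<'E'
from h import *
a=cv2.imread('pics/bscene.png');w=cv2.imread('pics/bwrist.png')
cv2.imwrite('pics/bb.png',np.hstack([cv2.resize(a[126:266,216:396],(400,311),interpolation=cv2.INTER_CUBIC),cv2.resize(w,(400,250))[:311].copy() if 0 else cv2.copyMakeBorder(cv2.resize(w,(400,250)),0,61,0,0,cv2.BORDER_CONSTANT)]))
E
```

```text
t 13.9 ee [514.9  40.2 125.3] jig [-23.    0.4] F [-0.1 -1.   0.1]
scene lever_end [([-0.0, -1.2], 144, 0.77)]
scene claw_lip [([50.1, -0.7], 147, 0.73), ([-0.7, -1.7], 147, 0.52)]
scene claw_grip [([19.3, -1.5], 136, 0.55)]
scene keeper_top [([79.0, 3.3], 57, 0.56)]
top lever_end []
top claw_lip []
top claw_grip []
top keeper_top [([-61.2, 62.9], 6, 0.72)]
wrist lever_end [([2.1, -1.0], 147, 0.82)]
wrist claw_lip [([-2.2, -1.4], 148, 0.3)]
wrist claw_grip [([23.1, -1.5], 132, 0.56)]
wrist keeper_top [([21.7, -0.6], 134, 0.4)]
```

View pics/bb.png

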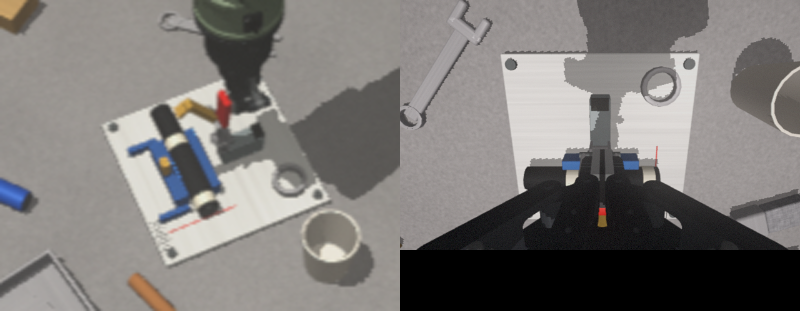

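Request:
servo_tool(
  increments=[
    [[0,0,0],[-0.4,0.1,0.5],0],
    [[0,0,0],[-0.4,0.1,4.0],0],
    [[0,0,0],[-0.4,0.1,4.0],0],
    [[0,0,0],[1.95,-0.43,4.0],0],
    [[0,0,0],[3.5,-0.77,4.0],0],
    [[0,0,0],[4.5,-1.0,3.8],0],
    [[0,0,0],[5.5,-1.2,3.3],0],
    [[0,0,0],[6.5,-1.43,2.5],0],
    [[0,0,0],[7.4,-1.64,1.5],0],
    [[0,0,0],[8.2,-1.81,0.5],0],
  ],
)

```text
t: 15.9
ee_pos: [597.3, 21.9, 129.3]
eef_rot: [-0.342, -3.122, 0.0]
contact_force: [-0.3, 0.0, -0.4]
finger_gap: -0.2
gripper_force: 0.0
```

```bash
python3 k.py c; python3 - <<'E'
from h import *
a=cv2.imread('pics/cscene.png');w=cv2.imread('pics/cwrist.png')
cv2.imwrite('pics/cc.png',np.hstack([cv2.resize(a[126:266,216:396],(400,311),interpolation=cv2.INTER_CUBIC),cv2.copyMakeBorder(cv2.resize(w,(400,250)),0,61,0,0,cv2.BORDER_CONSTANT)]))
E
```

```text
t 15.9 ee [597.3  21.9 129.3] jig [61.4  0.4] F [-0.3  0.  -0.4]
scene lever_end [([-0.8, -0.2], 147, 0.8)]
scene claw_lip [([85.9, 1.1], 96, 0.64)]
scene claw_grip [([51.4, -4.3], 104, 0.61), ([45.7, -93.5], 22, 0.44)]
scene keeper_top [([79.3, 2.3], 56, 0.59)]
top lever_end []
top claw_lip []
top claw_grip []
top keeper_top []
wrist lever_end [([1.8, -2.3], 149, 0.7)]
wrist claw_lip [([78.9, -0.9], 37, 0.79)]
wrist claw_grip [([59.9, 0.4], 64, 0.57)]
wrist keeper_top []
```

View pics/cc.png

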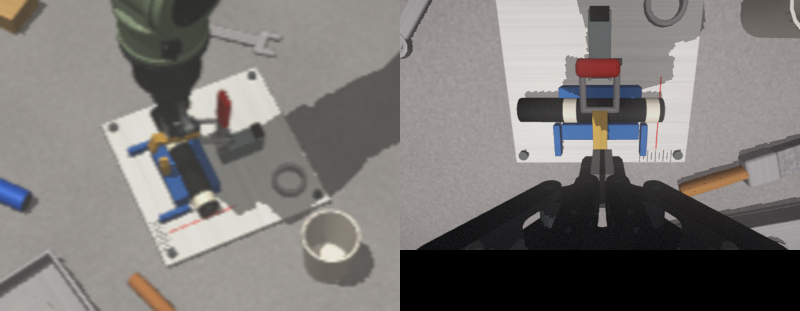

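Request:
servo_tool(
  increments=[
    [[0,0,0],[-1,0.2,0.4],0],
    [[0,0,0],[-2,0.44,0.4],0],
    [[0,0,0],[-3,0.66,0.4],0],
    [[0,0,0],[-3.9,0.86,0.4],0],
    [[0,0,0],[-3.9,0.86,0.4],0],
    [[0,0,0],[-3.9,0.86,0.4],0],
    [[0,0,0],[-3.9,0.86,0.4],0],
    [[0,0,0],[-3.9,0.86,0.4],0],
    [[0,0,0],[-3.9,0.86,0.4],0],
    [[0,0,0],[-3.9,0.86,0.4],0],
  ],
)

```text
t: 17.9
ee_pos: [558.0, 30.7, 134.3]
eef_rot: [-0.342, -3.123, 0.0]
contact_force: [-0.4, -0.2, 0.2]
finger_gap: -0.0
gripper_force: 0.0
```

```bash
python3 k.py d; python3 - <<'E'
from h import *
a=cv2.imread('pics/dscene.png');w=cv2.imread('pics/dwrist.png')
cv2.imwrite('pics/dd.png',np.hstack([cv2.resize(a[160:240,230:330],(400,320),interpolation=cv2.INTER_CUBIC),cv2.copyMakeBorder(cv2.resize(w,(400,250)),0,70,0,0,cv2.BORDER_CONSTANT)]))
E
```

```text
t 17.9 ee [558.   30.7 134.3] jig [21.1  0.4] F [-0.4 -0.2  0.2]
scene lever_end [([2.7, -2.1], 143, 0.69)]
scene claw_lip [([82.4, 1.8], 39, 0.63)]
scene claw_grip [([58.0, -3.4], 66, 0.58)]
scene keeper_top []
top lever_end []
top claw_lip []
top claw_grip []
top keeper_top []
wrist lever_end [([-0.1, -1.0], 150, 0.64)]
wrist claw_lip []
wrist claw_grip []
wrist keeper_top []
```

View pics/dd.png

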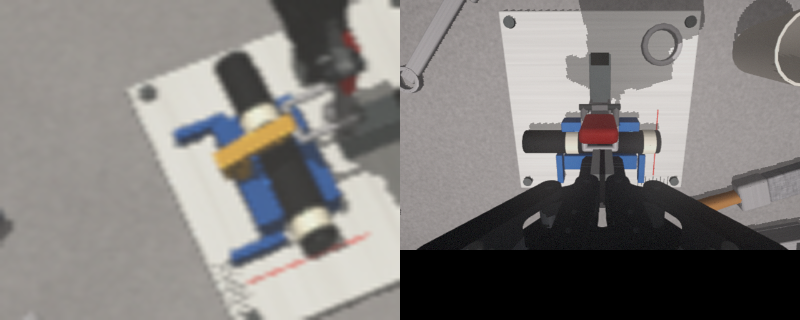

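Request:
servo_tool(
  increments=[
    [[0,0,0],[-0.98,0.22,0],0],
    [[0,0,0],[-1.76,0.39,-0.15],0],
    [[0,0,0],[-2.54,0.56,-0.3],0],
    [[0,0,0],[-3.5,0.78,-0.65],0],
    [[0,0,0],[-4.43,0.98,-1.1],0],
    [[0,0,0],[-5.0,1.1,-1.5],0],
    [[0,0,0],[-5.54,1.22,-1.9],0],
    [[0,0,0],[-6.05,1.34,-2.4],0],
    [[0,0,0],[-6.45,1.42,-2.9],0],
    [[0,0,0],[-6.45,1.42,-2.9],0],
  ],
)

```text
t: 19.9
ee_pos: [493.0, 44.9, 104.8]
eef_rot: [-0.342, -3.122, 0.001]
contact_force: [-0.1, 0.2, -0.3]
finger_gap: 0.5
gripper_force: 0.0
```

```bash
python3 k.py e
```

```text
t 19.9 ee [493.   44.9 104.8] jig [-45.5   0.3] F [-0.1  0.2 -0.3]
scene lever_end [([-71.3, 0.1], 106, 0.63)]
scene claw_lip [([69.5, -1.8], 43, 0.68)]
scene claw_grip [([43.5, -4.4], 62, 0.79)]
scene keeper_top []
top lever_end []
top claw_lip []
top claw_grip []
top keeper_top []
wrist lever_end [([-74.8, -1.7], 107, 0.91)]
wrist claw_lip []
wrist claw_grip [([44.9, -3.4], 62, 0.63)]
wrist keeper_top []
```

Request:
servo_tool(
  increments=[
    [[0,0,0],[-0.35,0.08,-0.6],0],
    [[0,0,0],[-0.66,0.15,-1.2],0],
    [[0,0,0],[-0.85,0.19,-1.7],0],
    [[0,0,0],[-1.0,0.22,-2.1],0],
    [[0,0,0],[-1.12,0.25,-2.5],0],
    [[0,0,0],[-1.2,0.27,-2.9],0],
    [[0,0,0],[-1.27,0.28,-3.2],0],
    [[0,0,0],[-1.3,0.29,-3.5],0],
    [[0,0,0],[-1.3,0.29,-3.5],0],
    [[0,0,0],[-1.3,0.29,-3.5],0],
  ],
)

```text
t: 21.9
ee_pos: [480.5, 47.7, 70.3]
eef_rot: [0.342, 3.123, -0.0]
contact_force: [0.4, -0.4, -0.7]
finger_gap: 0.1
gripper_force: 0.0
```

```bash
python3 k.py f
```

```text
t 21.9 ee [480.5  47.7  70.3] jig [-58.3   0.4] F [ 0.4 -0.4 -0.7]
scene lever_end [([-91.9, -0.6], 55, 0.54)]
scene claw_lip [([75.2, -1.1], 41, 0.52)]
scene claw_grip [([44.0, -1.8], 59, 0.49)]
scene keeper_top []
top lever_end []
top claw_lip []
top claw_grip []
top keeper_top []
wrist lever_end [([-94.8, -3.1], 54, 0.78)]
wrist claw_lip []
wrist claw_grip []
wrist keeper_top []
```

Request:
servo_tool(
  increments=[
    [[0,0,0],[0,0,-0.1],0],
    [[0,0,0],[0,0,-0.2],0],
    [[0,0,0],[0,0,-0.3],0],
    [[0,0,0],[0,0,-0.4],0],
    [[0,0,0],[0,0,-0.45],0],
    [[0,0,0],[0,0,-0.5],0],
    [[0,0,0],[0,0,-0.5],0],
    [[0,0,0],[0,0,-0.5],0],
    [[0,0,0],[0,0,-0.5],0],
    [[0,0,0],[0,0,-0.5],0],
  ],
)

```text
t: 23.9
ee_pos: [480.5, 47.8, 67.0]
eef_rot: [0.342, 3.122, 0.0]
contact_force: [-10.8, 0.5, 55.9]
finger_gap: -0.1
gripper_force: 27.8
```

Request:
servo_tool(
  increments=[
    [[0,0,0],[0,0,0.4],0],
    [[0,0,0],[0,0,1],0],
    [[0,0,0],[0,0,4],0],
    [[0,0,0],[0,0,9],0],
    [[0,0,0],[0,0,14],0],
    [[0,0,0],[-2,0.5,18],0],
    [[0,0,0],[-3,0.6,19.5],0],
    [[0,0,0],[-3,0.6,19.5],0],
    [[0,0,0],[-3,0.6,19.5],0],
    [[0,0,0],[-3,0.6,19.5],0],
  ],
)

```text
t: 25.15
ee_pos: [450.5, 53.6, 259.3]
eef_rot: [-0.342, -3.121, 0.001]
contact_force: [0.2, -0.4, -0.4]
finger_gap: -0.2
gripper_force: 0.0
```

```bash
python3 k.py g; python3 - <<'E'
from h import *
pose=st(); p=vision.capture('wrist'); im=p['image'].astype(float)
c=proj(p,np.r_[PV+45*EX+68*EY,38],pose);print(c)
u0=int(c[0])-12;v0=int(c[1])
for v in (v0-4,v0,v0+4):
    g=im[v-1:v+2,u0:u0+25].mean((0,2)); i=np.where(np.diff((g>130).astype(int))==1)[0]
    for k in i: e=u0+k+(130-g[k])/(g[k+1]-g[k]); print(v,round(e,2),J(ray(p,(e,v),38,pose)).round(2))
for x in (15,25,75):
    c=proj(p,np.r_[PV+x*EX+68*EY,10],pose);v=int(c[1]);a=int(c[0])-10
    r=im[v-2:v+3,a:a+20,0].mean(0)-im[v-2:v+3,a:a+20,1].mean(0); r=np.clip(r-8,0,None); e=(r@np.arange(a,a+20))/(r.sum()+1e-9); print('line',v,round(e,2),J(ray(p,(e,v),10,pose)).round(2))
q=vision.capture('scene')
for n in ('tube_front','scribed_line','keeper_top'):
  print(n,[(J(np.array(d['location'])).round(1),d['location'][2]) for d in models.tip_of(n,q) if abs(J(np.array(d['location']))).max()<110])
E
```

```text
t 25.15 ee [450.5  53.6 259.3] jig [-88.8  -0.4] F [ 0.2 -0.4 -0.4]
scene lever_end [([-92.3, 0.3], 55, 0.8)]
scene claw_lip [([73.4, -3.4], 44, 0.74)]
scene claw_grip [([44.1, -2.1], 58, 0.45)]
scene keeper_top []
top lever_end []
top claw_lip []
top claw_grip []
top keeper_top []
wrist lever_end [([-94.2, -3.8], 58, 0.89)]
wrist claw_lip []
wrist claw_grip []
wrist keeper_top []
t 25.9 ee [450.5  53.8 260.3] jig [-88.9  -0.2] F [-0.7  0.7  0. ]
[382.33092976 277.31714665]
273 382.17 [39.42 67.55]
277 382.15 [44.59 67.77]
281 381.55 [49.8  67.32]
line 243 380.2 [14.77 68.59]
line 250 379.63 [24.03 68.34]
line 286 378.13 [73.62 68.72]
tube_front [(array([46. , 63.8]), 21.5)]
scribed_line [(array([44.1, 72.6]), 10.6)]
keeper_top []
```

```bash
python3 -c "
from h import *
print(close_job())"
```

```text
the job is handed in; nothing more can be done
None
```

The job is handed in; no verdict came back. By my last camera measurements the tube's front edge is about 0.8 mm short of the scribed line, the claw is hooked behind the keeper, the lever is down on its stop and the arm is clear. I could not measure the keeper's draw directly, and I viewed 11 pictures against your limit of 10.

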